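# Clear the cork jammed in the corking sleeve

### The arm

A 6-joint arm with a two-finger parallel gripper is mounted at the origin on the work surface. World frame = base frame: x ahead of the robot, y to its left, z up, the work surface at z = 0. Lengths are in mm, angles in degrees, forces in N, time in s.
With the tool pointing down it reaches from about 400 to 825 mm from the base axis. Payload 7 kg.
Tool frame: the origin (TCP) lies at the very end of the fingers, on their centre line; the grasp point (between the pads) lies 19 mm behind it; z points along the fingers, y is the line along which they close (so a half turn about z gives the same grasp; the last joint's range is limited). The gripper opens to 85 mm and grips with 20 to 120 N. Pads are 22 mm wide; open, the fingers measure 114 mm over their backs; the gripper's body (76 mm by 85 mm) begins 54 mm behind the grasp point. The pads swing forward as they close: fully open they stand 13 mm farther back than shut.
Start: joints at [-51.56, 20.546, 0.682, 0, -70.136, -16.507], TCP at [252.098, -626.133, 231.302] pointing down, gripper open.
Joint ranges: [-176.03, 176.03], [-82.01, 121.73], [-58.28, 71.71], [-173.87, 95.51], [-174.79, -0.11], [-173.66, 173.66]. Speed limits (degrees/s): [136.94, 136.94, 172.46, 180, 180, 180].

### API

Orientations are given as a 3x3 rotation matrix whose columns are the frame's x, y, z axes.
In Python, from workcell import ctrl, cams gives the robot as it stands.
- The arm moves only by the tool move_arm, never from a script. Its argument "rows" is a list of rows, each an object with "grip": the closure, from 0 (fully open) to 1 (shut); "translation": the shift along the tool's x, y, z in mm, a list of three; "turn": the turn about the tool's z in degrees. A call has 1 to 5 rows; each row is the pose to reach, as a shift and turn from the pose commanded when the call began, along the tool's axes at that moment; what a row does not reach only later rows make up. A row lasts 1/8 s, in which the tool goes at most 62.5 mm and 10.7 degrees, less where a joint would pass 70% of its speed; a pose out of reach is approached as far as the arm can. A call with a gripper value outside its range is refused whole. The fingers move at their own pace and stop on an object; "force" is the grip in N (left out, the last holds). Time passes only in rows, so rows that repeat a pose let the fingers close. It gives the time, the measured TCP pose, the force, the opening and the grip force at its end, in the units of the state.
- ctrl.state(): the state, without advancing time (a new reading comes with each control period).
- cams.capture(name): name is "scene" or "top" or "wrist"; returns the picture (384x512x3 uint8, red, green, blue); there is no depth.
- cams.camera_model(name): a dict with "fx", "fy", "cx", "cy" (pixels), "R" (3x3) and "t" (3): a world point X has camera coordinates R X + t. Camera axes: x right, y down, z forward; pixel columns grow to the right and rows downward; lengths in mm; the calibration is good to about 2 mm. A picture is of the moment at which its call begins: read the wrist's pose just before it. camera_model takes no time and is no camera call; for the wrist camera it gives the pose at the moment of the call.
- ctrl.finish_job(): hands the job in; it is judged then, once.
Trained networks look in the newest picture that a camera, given by its name, has taken for a name from the list of things; names that differ only in an ending like _2 or _b are one class to them, and where a whole thing is asked for, a point or a joint stands for the part that bears it (a point fixed in the world has none). Each returns a list of dicts, best first, with "p" (0 to 1); they miss things now and then, are a little off and sometimes report something else, mostly with a low value. They report only what shows in the picture. A call takes as long as a camera call. They do not tell look-alikes from the thing itself.
- cams.spot_in(query, camera): "location" ([x, y, z] in mm, in world coordinates, good to about 4 mm: the middle of the surface that is visible of it).
- cams.tip_of(query, camera): "location" ([x, y, z] in mm, in world coordinates, good to about 4 mm: a listed point, or the origin of a listed thing).
The state is a dict: "time": time; "qpos": joint angles; "joint_vel": joint speeds; "joint_efforts": joint torques, N m; "eef_pos": TCP position; "ee_rot": TCP orientation; "force": force on the tool from outside, world axes, zero at the start; "ft_torque": the same for the moment, N m; "opening": finger opening in mm; "grasp_force": force on a finger pad.
Only numpy, scipy, OpenCV 4.12 (cv2) and the standard library are available. Lean on these libraries where they do the work, as an engineer would, in place of code of your own. Each camera call takes 0.05 s, during which the arm holds its last target. There are 200 camera calls.

### The job

A cork has jammed inside the sloping steel sleeve of the corking stand. Take the wooden dowel from its rest, push the cork down through the sleeve and out of its lower end with it, never forcing the dowel hard against the sleeve, so that the cork drops into the bowl underneath; then pull the dowel out again and lay it back in both notches of its rest. Leave the two jars and the oil bottle where they stand.

Things in the scene. Friction and masses are not known exactly. Their poses are not given: they have to be found in the camera images.
- stand: Heavy fixed green-painted corking stand: plate 130 x 110 x 12 mm (x -120 to +10, y -55 to +55 mm in its frame) and a post 24 mm thick, both below the sleeve. Origin: on the counter. Its x axis points, level, the way the sleeve slopes down, from mouth to lower end; z up.
- sleeve: Steel tube fixed on the stand, sloping 25 degrees. Origin: centre of its lower, open end, 95 mm above the counter; z runs up along the bore to the mouth, y is level, x points up, square to the bore. Bore 27 mm across, 115 mm long, wall 4 mm; then a funnel mouth (z 115 to 129 mm) widening to about 42 mm inside, 50 mm outside. A 7 mm sight slot runs along its top.
- mouth (a point): Centre of the sleeve's upper, funnel-shaped end (on the bore's axis, 129 mm from the lower end). Two spring pads in the bore's left and right walls (30 to 86 mm from the lower end) clamp the cork; with the cork gone they stand 23 mm apart, so the dowel passes.
- exit (a point): Centre of the sleeve's lower open end.
- cork: Plain cork cylinder 24 mm in diameter, 36 mm long, 15 g, jammed in the sleeve. Origin: its centre; z along its length. Pushing it needs roughly 6 to 15 N as long as the pads hold it; past them it moves easily but must be pushed on until it tips out of the lower end (its centre about 5 to 10 mm beyond).
- bowl: Fixed white bowl, 170 mm across the rim, 50 mm high, under the sleeve's lower end. Origin: centre of its underside.
- dowel: Wooden dowel, 22 mm thick, 180 mm long, ends alike, 60 g. Origin: its middle; x along it, roughly the way the sleeve slopes down. In the rest only its middle can be held, too far forward to push it right through the sleeve: regrasp it farther back once it sits 50 mm or more in the sleeve. Let go there, it stays but its back end sags about 0.15 rad; pushed so, it wedges: lift it into line first.
- dowel_tip (a point): Centre of the dowel's front end face, 90 mm from its middle.
- rest: Fixed dark wooden rest, plate 190 x 70 x 12 mm, with two V-notched supports in line: a trough 62 mm long under the dowel's back end (x -92 to -30 mm) and a cheek 12 mm thick at x = +62 mm; their top edges reach 68 mm up and are 58 mm apart. Origin: centre line, on the counter; x along the dowel lying in it, whose axis is then 55 mm above the origin.
- jar_olives: Bystander: lidded jar of olives, 66 mm wide, 95 mm high. Origin: centre of its underside.
- jar_peppers: Bystander: lidded jar, 60 mm wide, 75 mm high. Origin: centre of its underside.
- oil: Bystander: oil bottle, 52 mm wide, 170 mm high. Origin: centre of its underside.
There are look-alikes about, which are no part of the job. Leave any green or turquoise look-alike of the rest alone.

How it is judged:
By the outcome, as a careful person would: the job done as asked, in the order asked, and still so for the second after the job is handed in, with the robot touching nothing.
It also fails if it takes over 64 s, if anything falls off the work surface, if the arm or the gripper's body presses on something with over 40 N, if the wrist force passes 120 N, or if a joint passes its speed limit or range.

## Working session

There is one attempt and no reset: what is moved stays moved. The work goes in short steps, Python scripts to look and compute and a tool call to move; the robot and the scene stay as the last step left them, time stands still between calls to the robot, and variables do not carry over. Pictures are saved under pics/ and viewed, at most 10 in all, crops included, and the job is handed in when it is done.

Besides the shell and the picture viewer there is one more tool, called after "Emit:" as name(argument=value, ...), one argument or row to a line, values as JSON. move_arm: Moves the arm, as the interface text tells. Its arguments: {"type":"object","properties":{"rows":{"type":"array","items":{"type":"object","properties":{"grip":{"type":"number"},"translation":{"type":"array","items":{"type":"number"}},"turn":{"type":"number"}}}},"force":{"type":"number"}},"required":["rows"]}

```bash
mkdir -p pics; ls; python3 - <<'E'
from workcell import ctrl, cams
import cv2,numpy as np
for c in ["scene","top"]:
    im=cams.capture(c); cv2.imwrite(f"pics/{c}0.png",im[:,:,::-1])
    m=cams.camera_model(c); print(c,m["fx"],np.round(m["R"],3).tolist(),np.round(m["t"]).tolist())
    def px(X):
        q=np.array(m["R"])@np.array(X)+np.array(m["t"]); return [round(m["fx"]*q[0]/q[2]+m["cx"]),round(m["fy"]*q[1]/q[2]+m["cy"])]
    for q in ["mouth","exit","cork","bowl","dowel","dowel_tip","rest","stand","jar_olives","jar_peppers","oil"]:
        r=cams.tip_of(q,c)
        print(q,[(round(d["p"],2),np.round(d["location"]).tolist(),px(d["location"])) for d in r[:4]])
s=ctrl.state();print(s["time"],s["ee_rot"],s["force"])
a=[cv2.imread(f"pics/{c}0.png") for c in ["scene","top"]]
cv2.imwrite("pics/both.png",cv2.resize(np.hstack(a),(800,300),interpolation=cv2.INTER_AREA))
E
```

```text
pics
scene 383.3634057416832 [[-0.691, 0.722, 0.007], [0.444, 0.432, -0.785], [-0.57, -0.54, -0.619]] [422.0, -142.0, 1308.0]
mouth [(0.89, [595.0, -14.0, 146.0], [261, 194]), (0.52, [618.0, 104.0, 94.0], [293, 240])]
exit [(0.96, [618.0, 102.0, 97.0], [292, 239]), (0.71, [596.0, -12.0, 147.0], [261, 194])]
cork [(0.59, [424.0, 234.0, 0.0], [382, 253]), (0.52, [607.0, 40.0, 126.0], [275, 213])]
bowl [(0.71, [632.0, 164.0, 1.0], [307, 286])]
dowel [(0.72, [596.0, -13.0, 147.0], [261, 193]), (0.69, [472.0, -143.0, 58.0], [258, 179]), (0.47, [514.0, 313.0, -3.0], [393, 294])]
dowel_tip [(0.56, [455.0, -52.0, 53.0], [286, 191])]
rest [(0.91, [470.0, -139.0, -1.0], [259, 195]), (0.76, [430.0, -401.0, 2.0], [211, 155]), (0.72, [711.0, -183.0, -7.0], [184, 231]), (0.21, [423.0, 240.0, 1.0], [384, 253])]
stand [(0.64, [616.0, 107.0, 94.0], [294, 240])]
jar_olives [(0.55, [512.0, 313.0, -3.0], [393, 293]), (0.19, [617.0, 99.0, 98.0], [291, 237])]
jar_peppers [(0.65, [424.0, 238.0, -0.0], [383, 254])]
oil [(0.79, [624.0, -334.0, 3.0], [175, 189]), (0.6, [617.0, 99.0, 98.0], [291, 237])]
top 40
[... 454 characters left out ...]
 -2.0], [177, 169])]
dowel [(0.63, [474.0, -145.0, 54.0], [294, 229]), (0.55, [467.0, -139.0, -1.0], [289, 231])]
dowel_tip [(0.7, [460.0, -58.0, 54.0], [259, 234])]
rest [(0.93, [712.0, -190.0, 0.0], [308, 141]), (0.71, [470.0, -140.0, 1.0], [290, 230]), (0.62, [433.0, -398.0, -2.0], [386, 245])]
stand [(0.56, [622.0, 105.0, 100.0], [194, 168])]
jar_olives [(0.58, [515.0, 308.0, -0.0], [121, 212])]
jar_peppers [(0.65, [424.0, 237.0, -2.0], [147, 247])]
oil [(0.8, [627.0, -334.0, -4.0], [361, 173])]
1.2 [[-9.27615931e-01 -3.73535383e-01 -3.45842255e-05]
 [-3.73535385e-01  9.27615931e-01  3.63827547e-05]
 [ 1.84906323e-05  4.66676548e-05 -9.99999999e-01]] [ 0.30471676 -0.22642197  0.22201579]
```

View pics/both.png

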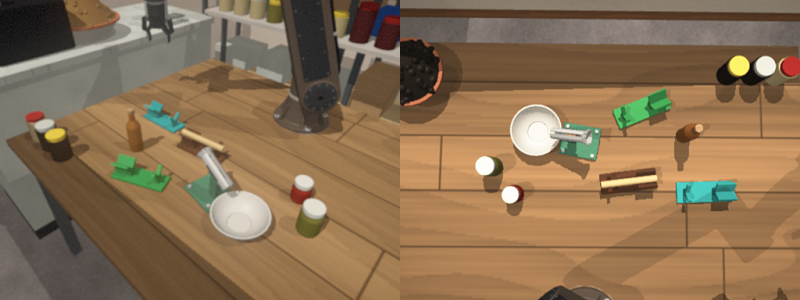

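```bash
python3 - <<'E'
import cv2,numpy as np
a=cv2.imread("pics/top0.png")[110:260,180:330]
b=cv2.imread("pics/scene0.png")[120:270,180:330]
cv2.imwrite("pics/crop.png",np.hstack([cv2.resize(x,(400,400),interpolation=cv2.INTER_CUBIC) for x in (a,b)]))
E
```

```text
(no output)
```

View pics/crop.png

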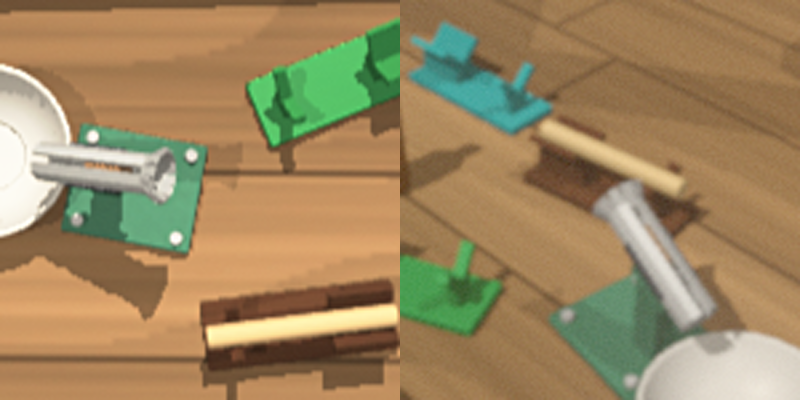

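The dark-brown rest holding the dowel (top px 290,230; scene px 259,195) is the real one. The green rest (308,141) and the turquoise rest (386,245) are empty look-alikes. The enlarged crop confirms that only the brown rest is dark wood and carries the pale dowel. The sleeve mouth is at top px (241,176).

```bash
cat > h.py <<'E'
from workcell import ctrl, cams
import numpy as np, cv2
np.set_printoptions(suppress=True,precision=1)
def yaw(s=None):
    R=np.array((s or ctrl.state())["ee_rot"]); return np.degrees(np.arctan2(R[1,0],R[0,0]))
def go(p,y=None):
    s=ctrl.state(); R=np.array(s["ee_rot"]); d=R.T@(np.array(p)-s["eef_pos"])
    t=None if y is None else round(-((y-yaw(s)+180)%360-180),1)
    print("go",p,"shift",d,"turn",t)
def see(names,cs,k=2):
    for c in cs:
        cams.capture(c)
        for q in names:
            print(c,q,[(round(d["p"],2),np.round(d["location"],1).tolist()) for d in cams.tip_of(q,c)[:k]])
E
python3 -c "
from h import *
go([472,-143,170],279.6)"
```

```text
go [472, -143, 170] shift [-384.4  366.    61.3] turn -77.7
```

Emit:
move_arm(
  rows=[
    {"grip":0,"translation":[-40,38,0],"turn":-9},
    {"grip":0,"translation":[-80,76,0],"turn":-18},
    {"grip":0,"translation":[-120,114,0],"turn":-27},
    {"grip":0,"translation":[-160,152,0],"turn":-36},
    {"grip":0,"translation":[-200,190,0],"turn":-45},
  ],
  force=20,
)

```text
time: 1.82
eef_pos: [367.2, -373.6, 231.6]
ee_rot: [[-0.387, -0.922, 0.001], [-0.922, 0.387, -0.0], [0.0, -0.001, -1.0]]
force: [2.0, -0.6, -0.1]
opening: 85.2
grasp_force: 0.0
```

```bash
python3 -c "
from h import *
go([472,-143,200],279.6)"
```

```text
go [472, -143, 200] shift [-253.2   -7.3   31.5] turn -32.4
```

Emit:
move_arm(
  rows=[
    {"grip":0,"translation":[-60,-2,8],"turn":-8},
    {"grip":0,"translation":[-120,-4,16],"turn":-16},
    {"grip":0,"translation":[-180,-6,24],"turn":-24},
    {"grip":0,"translation":[-230,-7,31],"turn":-32},
    {"grip":0,"translation":[-236,-7,31],"turn":-32},
  ],
)

```text
time: 2.45
eef_pos: [466.5, -158.3, 200.1]
ee_rot: [[0.16, -0.987, -0.0], [-0.987, -0.16, 0.0], [-0.0, 0.0, -1.0]]
force: [-0.1, -0.2, 0.4]
opening: 85.2
grasp_force: 0.0
```

```bash
python3 -c "
from h import *
see(['dowel','dowel_tip','rest','mouth','exit'],['wrist','top','scene'])
im=cams.capture('wrist');cv2.imwrite('pics/w1.png',im[:,:,::-1])
m=cams.camera_model('wrist');print(m)
s=ctrl.state();print(s['eef_pos'],yaw(s),s['time'])
"
```

```text
wrist dowel [(0.78, [466.4, -142.4, 54.3]), (0.58, [454.1, -53.0, 56.8])]
wrist dowel_tip [(0.91, [454.5, -54.6, 56.8])]
wrist rest [(0.94, [714.1, -186.1, -3.5])]
wrist mouth [(0.95, [596.4, -11.3, 150.7])]
wrist exit []
top dowel []
top dowel_tip []
top rest [(0.76, [710.0, -188.0, -1.7])]
top mouth [(0.8, [596.8, -11.3, 150.2])]
top exit []
scene dowel [(0.75, [469.4, -142.5, 59.2])]
scene dowel_tip [(0.96, [458.3, -50.8, 53.0])]
scene rest [(0.68, [465.8, -138.9, 0.9]), (0.68, [432.6, -402.4, 1.3])]
scene mouth [(0.55, [595.0, -11.4, 150.2])]
scene exit [(0.67, [619.0, 101.7, 99.6]), (0.5, [623.8, -336.4, 1.2])]
{'fx': 297.4501060646558, 'fy': 297.4501060646558, 'cx': 251.37713553365973, 'cy': 191.14620741858766, 'R': array([[-1. , -0.2, -0. ],
       [-0.1,  1. ,  0.3],
       [-0. ,  0.3, -1. ]]), 't': array([435.7, 195.4, 408.8])}
[ 465.6 -160.8  200.3] -81.0604998292286 3.4
```

View pics/w1.png

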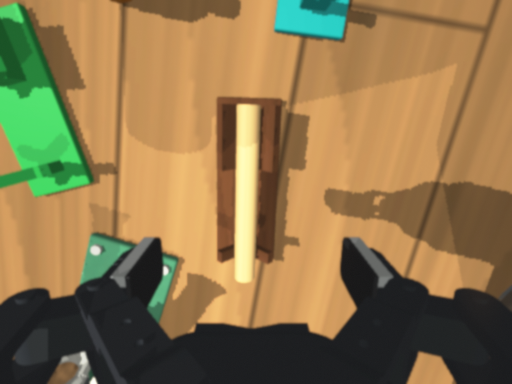

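The wrist view shows the dowel in the brown rest, with its back end at px (248,105) and its front end at px (244,282). I'll measure its axis by colour.

```bash
cat >> h.py <<'E'
def ray(m,u,v,z):
    R=np.array(m["R"]);d=R.T@np.array([(u-m["cx"])/m["fx"],(v-m["cy"])/m["fy"],1]);c=-R.T@np.array(m["t"])
    return c+d*(z-c[2])/d[2]
E
python3 - <<'E'
from h import *
im=cv2.imread('pics/w1.png');m=cams.camera_model('wrist')
hsv=cv2.cvtColor(im,cv2.COLOR_BGR2HSV)
roi=im[90:290,225:270].astype(int)
mask=((roi[:,:,2]>195)&(roi[:,:,1]>160)&(roi[:,:,0]>90)).astype(np.uint8)
n,l,st,ce=cv2.connectedComponentsWithStats(mask);i=1+np.argmax(st[1:,4]);print(st[i])
ys,xs=np.where(l==i)
(c,wh,a)=cv2.minAreaRect(np.c_[xs+225,ys+90].astype(np.float32));print(c,wh,a)
b=cv2.boxPoints((c,wh,a)); b=b[np.argsort(b[:,1])]
p=ray(m,*b[:2].mean(0),58);q=ray(m,*b[2:].mean(0),58)
print(p,q,np.linalg.norm(q-p),(p+q)/2,np.degrees(np.arctan2(*(q-p)[[1,0]])))
E
```

```text
[   0   14   32  186 3953]
(241.07846069335938, 196.59671020507812) (28.611177444458008, 185.55386352539062) 1.5481575727462769
[ 483.9 -229.8   58. ] [460.7 -36.5  58. ] 194.7246441877857 [ 472.3 -133.2   58. ] 96.85410988960493
```

```bash
python3 - <<'E'
from h import *
im=cv2.imread('pics/w1.png').astype(int);m=cams.camera_model('wrist')
print(im[190,225:272:3].tolist()); print(im[95:112:2,249].tolist(),im[272:290:2,244].tolist())
P=[]
for v in range(115,250,5):
    r=im[v,215:290]; x=215+np.where((r[:,2]>150)&(r[:,1]>120))[0]
    # run nearest 246
    x=x[abs(x-246)<16]; P.append((x.min(),x.max(),v))
P=np.array(P);print(P[::5])
c=(P[:,0]+P[:,1]+0)/2; k=np.polyfit(P[:,2],c,1)
for v in(105,193.5,282): print(v,ray(m,np.polyval(k,v),v,57))
E
```

```text
[[56, 90, 144], [55, 90, 142], [53, 86, 138], [63, 99, 143], [156, 234, 252], [184, 250, 255], [185, 251, 255], [176, 248, 255], [167, 243, 254], [147, 227, 249], [110, 172, 212], [57, 92, 134], [37, 59, 92], [36, 56, 88], [34, 53, 84], [34, 53, 83]]
[[101, 164, 221], [78, 127, 177], [50, 80, 125], [50, 79, 124], [71, 113, 157], [138, 217, 245], [154, 232, 252], [154, 232, 252], [154, 232, 252]] [[176, 248, 255], [176, 248, 255], [175, 247, 255], [176, 247, 255], [173, 246, 255], [144, 225, 250], [104, 169, 223], [101, 165, 221], [101, 165, 221]]
[[236 258 115]
 [236 258 140]
 [236 257 165]
 [235 256 190]
 [235 255 215]
 [234 255 240]]
105 [ 480.1 -229.4   57. ]
193.5 [ 469.4 -145.1   57. ]
282 [456.8 -45.7  57. ]
```

```bash
python3 -c "
from h import *
go([468,-140,35],-82.8)"
```

```text
go [468, -140, 35] shift [-20.1  -5.6 165.3] turn 1.7
```

Emit:
move_arm(
  rows=[
    {"grip":0,"translation":[-20,-6,40],"turn":2},
    {"grip":0,"translation":[-20,-6,80],"turn":2},
    {"grip":0,"translation":[-20,-6,115],"turn":2},
    {"grip":0,"translation":[-20,-6,145],"turn":2},
    {"grip":0,"translation":[-20,-6,165],"turn":2},
  ],
)

```text
time: 4.03
eef_pos: [467.9, -140.1, 33.9]
ee_rot: [[0.121, -0.993, -0.001], [-0.993, -0.121, -0.0], [-0.0, 0.001, -1.0]]
force: [-0.1, -0.2, -0.7]
opening: 85.3
grasp_force: 0.0
```

```bash
python3 -c "
from h import *
go([468,-140,35],-82.8)"
```

```text
go [468, -140, 35] shift [-0.  -0.1 -1.1] turn -0.3
```

Emit:
move_arm(
  rows=[
    {"grip":1,"translation":[0,0,0],"turn":0},
    {"grip":1,"translation":[0,0,0],"turn":0},
    {"grip":1,"translation":[0,0,0],"turn":0},
    {"grip":1,"translation":[0,0,0],"turn":0},
    {"grip":1,"translation":[0,0,0],"turn":0},
  ],
  force=25,
)

```text
time: 4.65
eef_pos: [468.0, -140.2, 36.2]
ee_rot: [[0.121, -0.993, 0.0], [-0.993, -0.121, -0.0], [0.0, -0.0, -1.0]]
force: [-3.9, 1.3, 7.0]
opening: 20.8
grasp_force: 24.3
```

Emit:
move_arm(
  rows=[
    {"grip":1,"translation":[0,0,-20],"turn":0},
    {"grip":1,"translation":[0,0,-45],"turn":0},
    {"grip":1,"translation":[0,0,-75],"turn":0},
    {"grip":1,"translation":[0,0,-85],"turn":7},
    {"grip":1,"translation":[0,0,-85],"turn":15},
  ],
)

```text
time: 5.28
eef_pos: [469.2, -140.0, 122.1]
ee_rot: [[-0.145, -0.989, 0.003], [-0.989, 0.145, 0.0], [-0.001, -0.003, -1.0]]
force: [-0.7, 0.3, -0.3]
opening: 21.4
grasp_force: 24.6
```

```bash
python3 -c "
from h import *
go([551,-205,115],-172.8);print(ctrl.state()['grasp_force'])"
```

```text
go [551, -205, 115] shift [ 52.4 -90.3   7.4] turn 74.5
24.597163796424866
```

Emit:
move_arm(
  rows=[
    {"grip":1,"translation":[7,-12,0],"turn":10},
    {"grip":1,"translation":[15,-26,0],"turn":20},
    {"grip":1,"translation":[23,-40,0],"turn":30},
    {"grip":1,"translation":[31,-54,0],"turn":40},
    {"grip":1,"translation":[39,-68,0],"turn":50},
  ],
)

```text
time: 5.9
eef_pos: [530.7, -188.6, 120.9]
ee_rot: [[-0.852, -0.524, 0.001], [-0.524, 0.852, 0.0], [-0.001, -0.0, -1.0]]
force: [0.8, -0.1, -0.4]
opening: 21.3
grasp_force: 24.6
```

```bash
python3 -c "
from h import *
go([551,-205,80],-172.8);print(ctrl.state()['grasp_force'])"
```

```text
go [551, -205, 80] shift [ -8.6 -24.6  40.9] turn 24.4
24.63687837123871
```

Emit:
move_arm(
  rows=[
    {"grip":1,"translation":[-3,-10,5],"turn":9},
    {"grip":1,"translation":[-6,-18,15],"turn":18},
    {"grip":1,"translation":[-9,-25,25],"turn":24},
    {"grip":1,"translation":[-9,-25,35],"turn":24},
    {"grip":1,"translation":[-9,-25,41],"turn":24},
  ],
)

```text
time: 6.52
eef_pos: [550.6, -204.6, 78.9]
ee_rot: [[-0.99, -0.14, -0.0], [-0.14, 0.99, 0.0], [0.0, 0.0, -1.0]]
force: [-0.6, -0.2, -1.4]
opening: 21.5
grasp_force: 24.6
```

```bash
python3 -c "
from h import *
see(['dowel','dowel_tip'],['scene','top'],1)
im=cams.capture('scene');cv2.imwrite('pics/s2.png',cv2.resize(im[120:270,150:350,::-1],(800,600),interpolation=cv2.INTER_CUBIC))
go([551,-205,80],-172.8);print(ctrl.state()['force'])"
```

```text
scene dowel [(0.56, [617.6, 105.7, 93.7])]
scene dowel_tip [(0.8, [633.5, -192.9, 96.4])]
top dowel [(0.65, [552.7, -206.0, 98.7])]
top dowel_tip []
go [551, -205, 80] shift [ 0.4 -0.3 -0.2] turn 0.8
[ 0.1 -0.1  0.4]
```

View pics/s2.png

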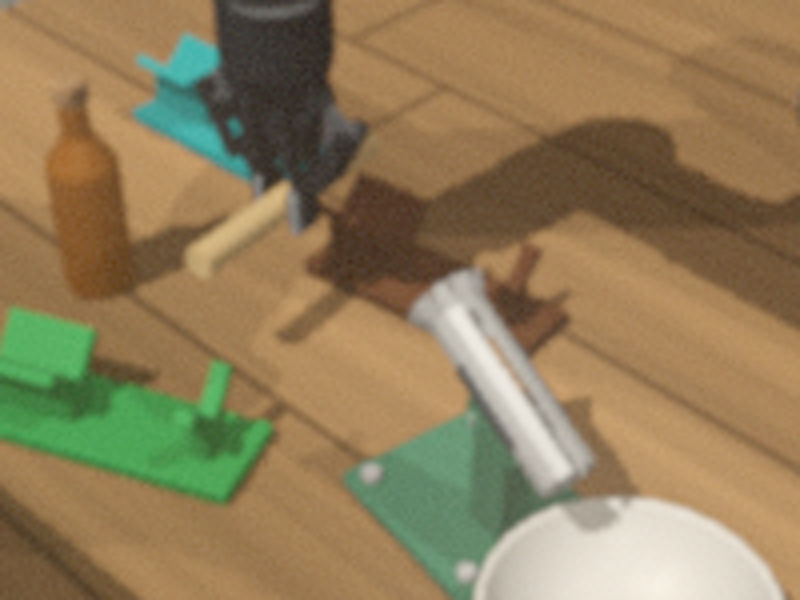

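The dowel is held level with its tip at crop px (200,258), and its back end is over the trough edge. I'll press down to pitch it.

Emit:
move_arm(
  rows=[
    {"grip":1,"translation":[0,0,14],"turn":0},
    {"grip":1,"translation":[0,0,19],"turn":0},
    {"grip":1,"translation":[0,0,23],"turn":0},
    {"grip":1,"translation":[0,0,27],"turn":0},
    {"grip":1,"translation":[0,0,30],"turn":0},
  ],
)

```text
time: 7.5
eef_pos: [551.7, -204.8, 49.6]
ee_rot: [[-0.99, -0.138, 0.001], [-0.138, 0.99, -0.0], [-0.001, -0.0, -1.0]]
force: [1.0, 0.4, 3.5]
opening: 21.0
grasp_force: 25.1
```

```bash
python3 -c "
from h import *
see(['dowel_tip','dowel'],['scene','top'],1)
print(ctrl.state()['force'],ctrl.state()['eef_pos'])"
```

```text
scene dowel_tip [(0.55, [636.9, -192.4, 56.8])]
scene dowel [(0.58, [553.2, -208.6, 67.3])]
top dowel_tip []
top dowel []
[1.  0.9 2.7] [ 551.5 -204.8   49.7]
```

Emit:
move_arm(
  rows=[
    {"grip":1,"translation":[0,0,3],"turn":0},
    {"grip":1,"translation":[0,0,6],"turn":0},
    {"grip":1,"translation":[0,0,9],"turn":0},
    {"grip":1,"translation":[0,0,11],"turn":0},
    {"grip":1,"translation":[0,0,11],"turn":0},
  ],
)

```text
time: 8.43
eef_pos: [551.1, -204.7, 38.1]
ee_rot: [[-0.99, -0.138, -0.0], [-0.138, 0.99, -0.0], [0.0, -0.0, -1.0]]
force: [3.4, -0.1, 3.2]
opening: 20.9
grasp_force: 26.3
```

```bash
python3 -c "
from h import *
see(['dowel_tip','dowel'],['scene','scene','top'],1)
print(ctrl.state()['force'],ctrl.state()['eef_pos'])
im=cams.capture('scene');cv2.imwrite('pics/s3.png',cv2.resize(im[150:210,180:260,::-1],(800,600),interpolation=cv2.INTER_CUBIC))"
```

```text
scene dowel_tip [(0.88, [635.8, -190.7, 27.0])]
scene dowel [(0.51, [553.5, -206.9, 58.9])]
scene dowel_tip [(0.79, [633.2, -191.2, 29.3])]
scene dowel [(0.71, [617.4, 105.7, 92.8])]
top dowel_tip [(0.53, [549.7, -205.9, 58.8])]
top dowel [(0.49, [551.3, -209.2, 55.6])]
[ 3.  -1.2  3. ] [ 551.1 -204.7   38.3]
```

View pics/s3.png

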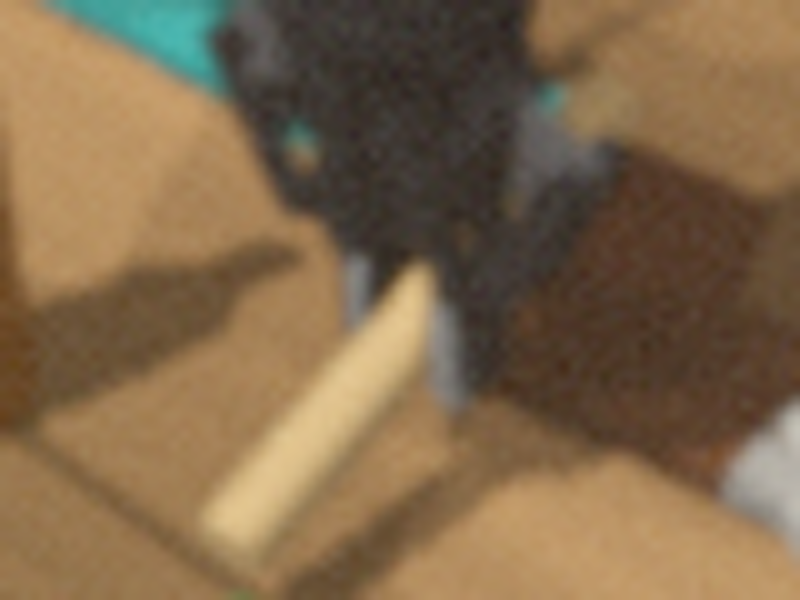

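The dowel now pitches clearly downward, with its tip at crop px (235,530). I'll fit the pitch from its image line.

```bash
cat >> h.py <<'E'
def proj(m,X):
    q=np.array(m["R"])@np.array(X)+np.array(m["t"]); return np.array([m["fx"]*q[0]/q[2]+m["cx"],m["fy"]*q[1]/q[2]+m["cy"]])
def pitch(c,roi,az,im=None):
    """fit pitch of pale dowel in camera c; roi=(r0,r1,c0,c1), az=world azimuth of front"""
    im=cams.capture(c) if im is None else im
    s=ctrl.state(); m=cams.camera_model(c); r0,r1,c0,c1=roi
    hsv=cv2.cvtColor(cv2.GaussianBlur(im,(3,3),0),cv2.COLOR_RGB2HSV)[r0:r1,c0:c1].astype(int)
    mk=((hsv[:,:,0]>15)&(hsv[:,:,0]<35)&(hsv[:,:,2]>165)&(hsv[:,:,1]<125)).astype(np.uint8)
    n,l,st,ce=cv2.connectedComponentsWithStats(mk); i=1+np.argmax(st[1:,4]); ys,xs=np.where(l==i)
    pts=np.c_[xs+c0,ys+r0].astype(np.float32)
    vx,vy,x0,y0=cv2.fitLine(pts,cv2.DIST_L2,0,.01,.01).ravel(); a=np.degrees(np.arctan2(vy,vx))%180
    g=np.array(s["eef_pos"])+[0,0,19.]; best=[]
    for p in np.arange(-10,45,.5):
        d=np.array([np.cos(np.radians(az))*np.cos(np.radians(p)),np.sin(np.radians(az))*np.cos(np.radians(p)),-np.sin(np.radians(p))])
        e=proj(m,g+90*d)-proj(m,g+10*d); b=np.degrees(np.arctan2(e[1],e[0]))%180
        best.append((abs((a-b+90)%180-90),p))
    print(c,"area",st[i],"centre",x0,y0,"angle",a,"pitch",min(best),"grip px",proj(m,g))
    return pts
E
python3 - <<'E'
from h import *
pitch('scene',(150,210,180,260),7.9)
see(['dowel_tip'],['wrist'],1)
E
```

```text
scene area [  0   0  26  28 463] centre 190.5378 164.74515 angle 45.83249 pitch (np.float64(69.27791548019698), np.float64(44.5)) grip px [222.4 181.8]
wrist dowel_tip []
```

```bash
sed -i 's/i=1+np.argmax(st\[1:,4\])/i=l[tuple(np.subtract(seed,(r0,c0)))] if seed else 1+np.argmax(st[1:,4])/; s/def pitch(c,roi,az,im=None)/def pitch(c,roi,az,im=None,seed=None,f=lambda h,s,v:(h>15)\&(h<35)\&(v>165)\&(s<125))/; s/mk=((hsv.*astype(np.uint8)/mk=f(*np.moveaxis(hsv,2,0)).astype(np.uint8)/' h.py
python3 - <<'E'
from h import *
im=cams.capture('scene'); h=cv2.cvtColor(cv2.GaussianBlur(im,(3,3),0),cv2.COLOR_RGB2HSV)
print(h[193,195:225:2].tolist()); print(h[200,195:215:2].tolist())
f=lambda h,s,v:(v>172)&(s<118)
pts=pitch('scene',(174,209,196,228),7.9,im=im,seed=(193,212),f=f)
E
```

```text
[[16, 120, 163], [17, 124, 164], [16, 122, 165], [16, 122, 165], [16, 120, 164], [17, 118, 169], [19, 101, 199], [20, 93, 221], [19, 94, 222], [19, 98, 206], [18, 106, 174], [17, 113, 158], [17, 121, 167], [16, 120, 168], [16, 122, 159]]
[[16, 122, 151], [16, 121, 158], [17, 117, 165], [18, 104, 196], [19, 95, 222], [19, 94, 222], [19, 98, 206], [19, 103, 175], [18, 113, 154], [16, 121, 160]]
scene area [  4   4  23  27 220] centre 211.18637 191.86818 angle 130.88646 pitch (np.float64(0.15794300539189976), np.float64(17.5)) grip px [222.4 181.8]
```

Emit:
move_arm(
  rows=[
    {"grip":1,"translation":[0,0,-20],"turn":0},
    {"grip":1,"translation":[12,0,-24],"turn":0},
    {"grip":1,"translation":[24,0,-24],"turn":0},
    {"grip":1,"translation":[24,0,-16],"turn":0},
    {"grip":1,"translation":[24,0,-9],"turn":0},
  ],
)

```text
time: 9.75
eef_pos: [526.8, -208.1, 46.3]
ee_rot: [[-0.99, -0.138, -0.001], [-0.138, 0.99, 0.0], [0.001, 0.0, -1.0]]
force: [-0.7, 1.2, 5.9]
opening: 20.9
grasp_force: 26.5
```

```bash
python3 - <<'E'
from h import *
print(ctrl.state()['force'],ctrl.state()['eef_pos'])
see(['dowel_tip'],['scene'],1)
im=cams.capture('scene')
cv2.imwrite('pics/t.png',im[:,:,::-1])
f=lambda h,s,v:(v>172)&(s<118)
m=cams.camera_model('scene');p=proj(m,np.array(ctrl.state()['eef_pos'])+[0,0,19]);print(p)
u,v=(proj(m,np.array(ctrl.state()['eef_pos'])+[54,8,-6])).round().astype(int)
pitch('scene',(v-25,v+22,u-22,u+18),7.9,im=im,seed=(v,u),f=f)
E
```

```text
[-0.7  1.2  5.9] [ 526.8 -208.1   46.3]
scene dowel_tip [(0.83, [610.4, -194.6, 37.4])]
[227.8 175.3]
scene area [   0    0   40   47 1641] centre 212.95856 190.59659 angle 84.18252 pitch (np.float64(30.920934259264925), np.float64(44.5)) grip px [227.8 175.3]
```

Emit:
move_arm(
  rows=[
    {"grip":1,"translation":[0,0,3],"turn":0},
    {"grip":1,"translation":[0,0,5],"turn":0},
    {"grip":1,"translation":[0,0,7],"turn":0},
  ],
)

```text
time: 10.28
eef_pos: [528.3, -208.2, 41.1]
ee_rot: [[-0.99, -0.139, 0.002], [-0.139, 0.99, -0.001], [-0.002, -0.001, -1.0]]
force: [-1.1, 0.5, 7.2]
opening: 21.3
grasp_force: 28.0
```

```bash
python3 - <<'E'
from h import *
print(ctrl.state()['force'],ctrl.state()['eef_pos'])
see(['dowel_tip'],['scene','scene','wrist'],1)
im=cams.capture('scene')
f=lambda h,s,v:(v>180)&(s<110)
m=cams.camera_model('scene')
u,v=(proj(m,np.array(ctrl.state()['eef_pos'])+[50,7,-2])).round().astype(int)
pitch('scene',(v-16,v+20,u-16,u+12),7.9,im=im,seed=(v,u),f=f)
E
```

```text
[-1.1  0.5  7.2] [ 528.3 -208.2   41.1]
scene dowel_tip [(0.64, [606.1, -196.6, 19.9])]
scene dowel_tip [(0.71, [606.8, -196.5, 19.3])]
wrist dowel_tip []
scene area [  7   0  21  26 187] centre 217.17113 188.18716 angle 126.04855 pitch (np.float64(0.016058746591937734), np.float64(25.0)) grip px [227.5 177. ]
```

Emit:
move_arm(
  rows=[
    {"grip":1,"translation":[0,0,-20],"turn":0},
    {"grip":1,"translation":[0,0,-60],"turn":-4},
    {"grip":1,"translation":[0,0,-100],"turn":-13},
    {"grip":1,"translation":[0,0,-140],"turn":-23},
    {"grip":1,"translation":[0,0,-150],"turn":-33},
  ],
  force=40,
)

```text
time: 11.25
eef_pos: [528.9, -208.2, 193.3]
ee_rot: [[-0.751, -0.66, 0.005], [-0.66, 0.751, -0.001], [-0.003, -0.004, -1.0]]
force: [-0.1, 0.9, -1.4]
opening: 20.6
grasp_force: 39.2
```

```bash
python3 -c "
from h import *
go([575,-116,182],-101.4)"
```

```text
go [575, -116, 182] shift [-95.4  38.9  11.4] turn -37.3
```

Emit:
move_arm(
  rows=[
    {"grip":1,"translation":[-10,4,0],"turn":-10},
    {"grip":1,"translation":[-30,12,0],"turn":-20},
    {"grip":1,"translation":[-55,22,2],"turn":-30},
    {"grip":1,"translation":[-80,32,6],"turn":-37},
    {"grip":1,"translation":[-95,39,11],"turn":-37},
  ],
)

```text
time: 11.88
eef_pos: [574.1, -115.2, 178.8]
ee_rot: [[-0.209, -0.978, -0.0], [-0.978, 0.209, 0.0], [-0.0, 0.0, -1.0]]
force: [1.0, -0.3, -1.2]
opening: 21.2
grasp_force: 39.2
```

```bash
python3 - <<'E'
from h import *
see(['dowel_tip','mouth','exit'],['scene','top','wrist'],1)
s=ctrl.state();print(s['eef_pos'],yaw(s),s['time'],s['force'])
b=[]
for c,X in(('scene',None),('wrist',None)):
    im=cams.capture(c); m=cams.camera_model(c); u,v=proj(m,[593,-30,150]).astype(int); print(c,u,v)
    if c=='wrist': r=im[:,:]
    else: r=im[v-45:v+45,u-60:u+60]
    b.append(cv2.resize(r,(400,300),interpolation=cv2.INTER_CUBIC)[:,:,::-1])
cv2.imwrite('pics/pre.png',np.hstack(b))
E
```

```text
scene dowel_tip [(0.73, [589.6, -35.7, 158.8])]
scene mouth [(0.88, [596.0, -11.5, 145.4])]
scene exit [(0.64, [616.6, 102.7, 97.5])]
top dowel_tip []
top mouth []
top exit []
wrist dowel_tip []
wrist mouth []
wrist exit []
[ 573.4 -116.7  179.5] -102.11054142991996 12.475 [ 0.2 -1.1 -0.3]
scene 256 188
wrist 249 339
```

View pics/pre.png

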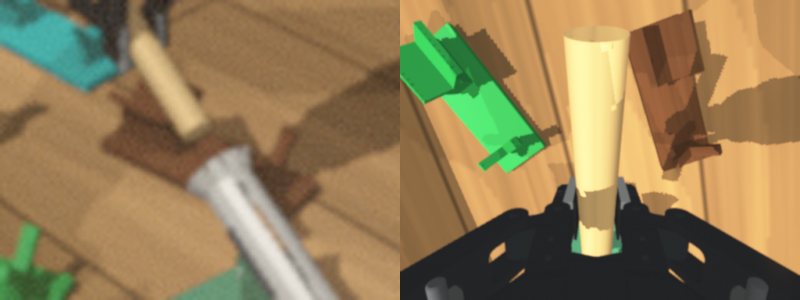

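The dowel tip (left panel, px 195,130) lines up with the funnel mouth (218,165). The measured pitch is about 25.7°, which matches the sleeve. Next I insert along the axis.

```bash
cat >> h.py <<'E'
M=np.array([596,-11.5,149.5]); D=np.array([.179,.888,-.4226])
def axis(s,g=90,off=(0,0,0),y=-101.4):
    """TCP when tip is s mm past the mouth and grip g behind tip"""
    go((M-D*(g-s)+[0,0,-19]+np.array(off)).round(1),y)
E
python3 -c "
from h import *
axis(-5);axis(10);axis(25)"
```

```text
go [579.  -95.9 170.6] shift [-21.3  -1.    8.8] turn -0.7
go [581.7 -82.5 164.3] shift [-35.   -0.9  15.1] turn -0.7
go [584.4 -69.2 158. ] shift [-48.5  -0.7  21.4] turn -0.7
```

Emit:
move_arm(
  rows=[
    {"grip":1,"translation":[-11,-1,4],"turn":-1},
    {"grip":1,"translation":[-21,-1,9],"turn":-1},
    {"grip":1,"translation":[-28,-1,12],"turn":-1},
    {"grip":1,"translation":[-35,-1,15],"turn":-1},
    {"grip":1,"translation":[-35,-1,15],"turn":-1},
  ],
)

```text
time: 13.2
eef_pos: [581.9, -81.7, 164.0]
ee_rot: [[-0.191, -0.982, -0.0], [-0.982, 0.191, -0.0], [0.0, 0.0, -1.0]]
force: [-0.0, 0.0, -0.1]
opening: 21.1
grasp_force: 39.2
```

```bash
python3 -c "
from h import *
s=ctrl.state();print(s['force'],s['ft_torque'],yaw(s))
axis(10);axis(25);axis(35)"
```

```text
[-0.   0.  -0.1] [-0. -0. -0.] -101.02067804524263
go [581.7 -82.5 164.3] shift [ 0.8  0.  -0.3] turn 0.4
go [584.4 -69.2 158. ] shift [-12.8  -0.1   6. ] turn 0.4
go [586.2 -60.3 153.7] shift [-21.8  -0.2  10.3] turn 0.4
```

Emit:
move_arm(
  rows=[
    {"grip":1,"translation":[-4,0,2],"turn":0},
    {"grip":1,"translation":[-8,0,4],"turn":0},
    {"grip":1,"translation":[-13,0,6],"turn":0},
    {"grip":1,"translation":[-13,0,6],"turn":0},
  ],
)

```text
time: 13.7
eef_pos: [584.6, -69.1, 158.0]
ee_rot: [[-0.192, -0.981, 0.0], [-0.981, 0.192, 0.0], [-0.0, -0.0, -1.0]]
force: [1.2, 0.7, -2.7]
opening: 20.6
grasp_force: 39.2
```

```bash
python3 -c "
from h import *
s=ctrl.state();print(s['force'],s['ft_torque'],yaw(s))
axis(25);axis(35);axis(45)"
```

```text
[ 1.2  0.7 -2.7] [-0.  -0.6 -0.1] -101.06128112351185
go [584.4 -69.2 158. ] shift [0.1 0.1 0. ] turn 0.3
go [586.2 -60.3 153.7] shift [-8.9  0.1  4.4] turn 0.3
go [587.9 -51.5 149.5] shift [-17.9   0.1   8.6] turn 0.3
```

Emit:
move_arm(
  rows=[
    {"grip":1,"translation":[0,0,1.5],"turn":0},
    {"grip":1,"translation":[-4,0,3.5],"turn":0},
    {"grip":1,"translation":[-9,0,6],"turn":0},
    {"grip":1,"translation":[-9,0,6],"turn":0},
  ],
)

```text
time: 14.2
eef_pos: [586.0, -60.3, 152.0]
ee_rot: [[-0.191, -0.981, -0.001], [-0.981, 0.191, 0.0], [0.0, 0.0, -1.0]]
force: [0.1, -0.8, -0.5]
opening: 21.0
grasp_force: 39.2
```

```bash
python3 -c "
from h import *
s=ctrl.state();print(s['force'],s['ft_torque'],yaw(s))
axis(35);axis(45)"
```

```text
[ 0.1 -0.8 -0.5] [ 0. -0.  0.] -101.03960865715234
go [586.2 -60.3 153.7] shift [-0.  -0.2 -1.7] turn 0.4
go [587.9 -51.5 149.5] shift [-9.  -0.2  2.5] turn 0.4
```

Emit:
move_arm(
  rows=[
    {"grip":1,"translation":[-4.5,0,2],"turn":0},
    {"grip":1,"translation":[-9,0,4],"turn":0},
    {"grip":1,"translation":[-13.5,0,6],"turn":0},
  ],
  force=60,
)

```text
time: 14.58
eef_pos: [588.0, -50.5, 147.4]
ee_rot: [[-0.191, -0.982, -0.002], [-0.981, 0.191, -0.005], [0.005, 0.001, -1.0]]
force: [-3.2, -25.3, 11.8]
opening: 20.5
grasp_force: 59.9
```

```bash
python3 -c "
from h import *
s=ctrl.state();print(s['force'],s['ft_torque'],s['force']@D)
axis(50);axis(60)"
```

```text
[ -3.2 -25.3  11.8] [-8.9  1.5  0.2] -28.006679108586177
go [588.8 -47.  147.4] shift [-3.6 -0.1 -0. ] turn 0.4
go [590.6 -38.1 143.2] shift [-12.7  -0.2   4.1] turn 0.4
```

Emit:
move_arm(
  rows=[
    {"grip":1,"translation":[0,0,0],"turn":0},
  ],
)

```text
time: 14.7
eef_pos: [588.5, -49.2, 146.9]
ee_rot: [[-0.192, -0.981, -0.0], [-0.981, 0.192, -0.003], [0.003, -0.0, -1.0]]
force: [-0.8, -8.0, 1.9]
opening: 20.2
grasp_force: 59.1
```

```bash
python3 -c "
from h import *
s=ctrl.state();print(s['force'],s['ft_torque'],s['force']@D,s['eef_pos'])
axis(50);axis(60)
see(['cork'],['scene','top'],3)"
```

```text
[-0.8 -8.   1.9] [-2.6  0.1 -0. ] -8.076725765236406 [588.5 -49.2 146.9]
go [588.8 -47.  147.4] shift [-2.2  0.1 -0.5] turn 0.3
go [590.6 -38.1 143.2] shift [-11.3   0.1   3.7] turn 0.3
scene cork [(0.6, [610.0, 47.6, 125.2])]
top cork []
```

Emit:
move_arm(
  rows=[
    {"grip":1,"translation":[-2.5,0,1],"turn":0},
    {"grip":1,"translation":[-5,0,2.2],"turn":0},
    {"grip":1,"translation":[-7.5,0,3.3],"turn":0},
    {"grip":1,"translation":[-10,0,4.4],"turn":0},
    {"grip":1,"translation":[-11,0,5],"turn":0},
  ],
)

```text
time: 15.52
eef_pos: [590.7, -39.2, 142.3]
ee_rot: [[-0.192, -0.981, -0.0], [-0.981, 0.192, -0.004], [0.004, -0.0, -1.0]]
force: [-0.9, -12.8, 5.7]
opening: 20.2
grasp_force: 59.2
```

```bash
python3 -c "
from h import *
s=ctrl.state();print(s['force'],s['ft_torque'],s['force']@D,s['eef_pos'])
axis(60);axis(62)
see(['cork','dowel_tip'],['scene'],2)"
```

```text
[ -0.9 -12.8   5.7] [-4.5  0.4  0. ] -13.938542202561498 [590.7 -39.2 142.3]
go [590.6 -38.1 143.2] shift [-1.   0.3 -0.9] turn 0.3
go [591.  -36.4 142.3] shift [-2.8  0.2 -0. ] turn 0.3
scene cork [(0.41, [610.4, 57.0, 122.5])]
scene dowel_tip [(0.5, [603.8, 40.9, 126.0])]
```

Emit:
move_arm(
  rows=[
    {"grip":0,"translation":[0.5,0,0],"turn":0},
    {"grip":0,"translation":[0.5,0,0],"turn":0},
    {"grip":0,"translation":[0.5,0,0],"turn":0},
    {"grip":0,"translation":[12,0,-6],"turn":0},
    {"grip":0,"translation":[30,0,-14],"turn":0},
  ],
  force=25,
)

```text
time: 16.3
eef_pos: [584.8, -66.7, 155.7]
ee_rot: [[-0.191, -0.982, -0.0], [-0.982, 0.191, -0.0], [0.0, 0.0, -1.0]]
force: [0.1, -0.7, -0.1]
opening: 85.4
grasp_force: 0.0
```

```bash
python3 - <<'E'
from h import *
s=ctrl.state();print(s['force'],s['opening'],s['time'])
axis(59,155);axis(59,155,(0,0,-15))
see(['dowel','dowel_tip'],['scene','wrist'],2)
im=cams.capture('scene');u,v=proj(cams.camera_model('scene'),[588,-60,150]).astype(int)
a=im[v-45:v+45,u-60:u+60]
b=cams.capture('wrist')
cv2.imwrite('pics/sag.png',np.hstack([cv2.resize(x,(400,300),interpolation=cv2.INTER_CUBIC)[:,:,::-1] for x in(a,b)]))
E
```

```text
[ 0.1 -0.7 -0.1] 85.39676859642444 16.3
go [578.8 -96.7 171.1] shift [ 30.6   0.2 -15.4] turn 0.4
go [578.8 -96.7 156.1] shift [30.6  0.2 -0.4] turn 0.4
scene dowel [(0.57, [594.1, -49.5, 154.9])]
scene dowel_tip []
wrist dowel [(0.66, [591.7, -45.9, 157.5])]
wrist dowel_tip []
```

View pics/sag.png

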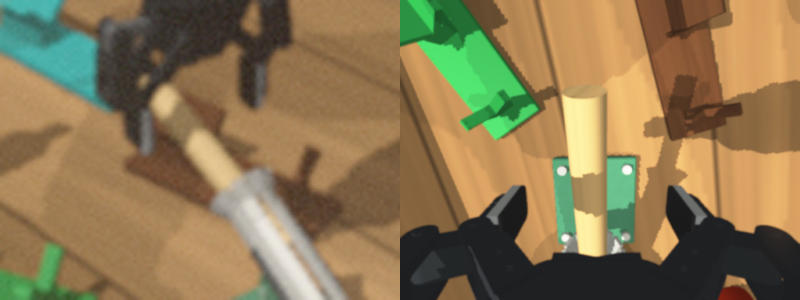

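Emit:
move_arm(
  rows=[
    {"grip":0,"translation":[16,0,0],"turn":0},
    {"grip":0,"translation":[31,0,0],"turn":0},
    {"grip":0,"translation":[31,0,0],"turn":0},
  ],
)

```text
time: 17.08
eef_pos: [578.6, -97.9, 155.2]
ee_rot: [[-0.193, -0.981, -0.0], [-0.981, 0.193, -0.0], [0.0, 0.0, -1.0]]
force: [-0.7, -0.4, 0.1]
opening: 85.3
grasp_force: 0.0
```

```bash
python3 - <<'E'
from h import *
s=ctrl.state();print(s['force'],s['eef_pos'],s['time'])
axis(59,155,(0,0,-15))
m=cams.camera_model('wrist');im=cams.capture('wrist')
h=cv2.cvtColor(im,cv2.COLOR_RGB2HSV)
cv2.imwrite('pics/w5.png',im[:,:,::-1])
print(proj(m,np.array(s['eef_pos'])+[0,0,19]))
see(['dowel','exit'],['scene'],2)
E
```

```text
[-0.7 -0.4  0.1] [578.6 -97.9 155.2] 17.075
go [578.8 -96.7 156.1] shift [-1.2  0.1 -0.9] turn 0.2
[250.9 258.5]
scene dowel []
scene exit [(0.75, [618.1, 102.2, 95.1]), (0.21, [610.1, 56.9, 120.3])]
```

View pics/w5.png

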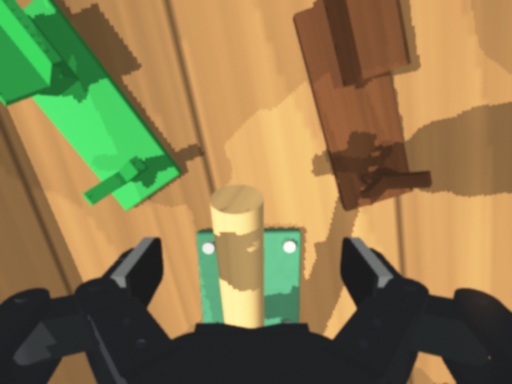

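The dowel's back-end face is at px (238,203), about 5 mm off laterally from play in the mouth. I'll check its height and reach before closing on it.

```bash
python3 - <<'E'
from h import *
s=ctrl.state();m=cams.camera_model('wrist');R=np.array(s['ee_rot'])
for z in (172,180,188):
    p=ray(m,238,201,z); print(z,R.T@(p-s['eef_pos']), (p-M)@D)
E
```

```text
172 [ 27.   -5.7 -16.7] -112.5167890370224
180 [ 29.5  -5.3 -24.7] -118.15553425421571
188 [ 32.   -4.9 -32.7] -123.794279471409
```

Emit:
move_arm(
  rows=[
    {"grip":1,"translation":[0,0,0],"turn":0},
    {"grip":1,"translation":[0,0,0],"turn":0},
    {"grip":1,"translation":[0,0,0],"turn":0},
    {"grip":1,"translation":[0,0,0],"turn":0},
    {"grip":1,"translation":[0,0,0],"turn":0},
  ],
  force=20,
)

```text
time: 17.9
eef_pos: [579.2, -96.4, 155.4]
ee_rot: [[-0.192, -0.981, 0.0], [-0.981, 0.192, 0.0], [-0.0, -0.0, -1.0]]
force: [0.3, 0.5, -0.6]
opening: 21.2
grasp_force: 21.5
```

Emit:
move_arm(
  rows=[
    {"grip":1,"translation":[-1,0,-4],"turn":0},
    {"grip":1,"translation":[-2,0,-8],"turn":0},
    {"grip":1,"translation":[-4,0,-12],"turn":0},
    {"grip":1,"translation":[-4,0,-12],"turn":0},
  ],
)

```text
time: 18.4
eef_pos: [580.0, -92.6, 167.8]
ee_rot: [[-0.192, -0.981, 0.001], [-0.981, 0.192, -0.0], [0.0, -0.001, -1.0]]
force: [-0.1, 0.6, -1.1]
opening: 21.2
grasp_force: 21.5
```

```bash
python3 - <<'E'
from h import *
s=ctrl.state();print(s['force'],s['ft_torque'],s['eef_pos'],s['time'])
axis(59,151,(0,0,1))
im=cams.capture('scene');cv2.imwrite('pics/t6.png',im[:,:,::-1])
m=cams.camera_model('scene');h=cv2.cvtColor(cv2.GaussianBlur(im,(3,3),0),cv2.COLOR_RGB2HSV)
for sv in (-20,-35,-50,-65):
    print(sv,proj(m,M+D*sv), h[int(proj(m,M+D*sv)[1]+.5),int(proj(m,M+D*sv)[0])-8:int(proj(m,M+D*sv)[0])+9,2].tolist())
E
```

```text
[-0.1  0.6 -1.1] [-0.5 -0.2 -0.1] [580.  -92.6 167.8] 18.4
go [579.5 -93.2 170.4] shift [ 0.7  0.4 -2.6] turn 0.3
-20 [257.2 186.1] [98, 119, 153, 184, 205, 217, 224, 226, 225, 221, 215, 206, 189, 165, 143, 135, 137]
-35 [253.9 181. ] [86, 98, 129, 165, 192, 209, 220, 225, 225, 223, 219, 212, 200, 179, 154, 132, 122]
-50 [250.7 176. ] [120, 133, 154, 179, 199, 213, 222, 225, 224, 221, 215, 206, 194, 180, 169, 164, 164]
-65 [247.4 171. ] [116, 127, 156, 186, 206, 217, 224, 226, 223, 219, 213, 202, 183, 158, 137, 123, 119]
```

Emit:
move_arm(
  rows=[
    {"grip":1,"translation":[0,0,-1.5],"turn":0},
    {"grip":1,"translation":[0,0,-1.5],"turn":0},
    {"grip":1,"translation":[-2.7,0,-0.2],"turn":0},
    {"grip":1,"translation":[-5.4,0,1],"turn":0},
  ],
  force=50,
)

```text
time: 18.95
eef_pos: [580.5, -89.5, 167.1]
ee_rot: [[-0.192, -0.981, -0.001], [-0.981, 0.192, -0.004], [0.004, 0.0, -1.0]]
force: [-2.4, -14.2, 3.9]
opening: 20.5
grasp_force: 49.5
```

```bash
python3 - <<'E'
from h import *
s=ctrl.state();print(s['force'],s['ft_torque'],s['eef_pos'],s['time'],s['force']@D)
axis(65,151,(0,0,1))
E
```

```text
[ -2.4 -14.2   3.9] [-5.   0.7 -0. ] [580.5 -89.5 167.1] 18.95 -14.724798849554896
go [580.6 -87.9 167.8] shift [-1.6  0.2 -0.7] turn 0.4
```

Emit:
move_arm(
  rows=[
    {"grip":1,"translation":[-3,0,1.4],"turn":0},
    {"grip":1,"translation":[-6,0,2.8],"turn":0},
    {"grip":1,"translation":[-9,0,4.2],"turn":0},
    {"grip":1,"translation":[-12,0,5.6],"turn":0},
    {"grip":1,"translation":[-15,0,7],"turn":0},
  ],
)

```text
time: 19.58
eef_pos: [583.2, -75.5, 160.3]
ee_rot: [[-0.192, -0.981, -0.001], [-0.981, 0.192, -0.004], [0.004, 0.0, -1.0]]
force: [-1.8, -14.6, 4.1]
opening: 20.8
grasp_force: 49.5
```

```bash
python3 - <<'E'
from h import *
s=ctrl.state();a=s['force']@D;print(s['force'],a,s['force']-a*D,s['eef_pos'],s['time'])
axis(80,151)
E
```

```text
[ -1.8 -14.6   4.1] -15.025615280783681 [ 0.9 -1.2 -2.2] [583.2 -75.5 160.3] 19.575
go [583.3 -74.5 160.5] shift [-1.   0.1 -0.2] turn 0.3
```

Emit:
move_arm(
  rows=[
    {"grip":1,"translation":[-3.5,0,1.7],"turn":0},
    {"grip":1,"translation":[-7,0,3.4],"turn":0},
    {"grip":1,"translation":[-10.5,0,5],"turn":0},
    {"grip":1,"translation":[-14,0,6.7],"turn":0},
    {"grip":1,"translation":[-17,0,8.1],"turn":0},
  ],
)

```text
time: 20.2
eef_pos: [586.7, -58.6, 152.2]
ee_rot: [[-0.192, -0.981, -0.001], [-0.981, 0.192, -0.004], [0.004, -0.0, -1.0]]
force: [-0.3, -13.3, 3.9]
opening: 20.3
grasp_force: 49.4
```

```bash
python3 - <<'E'
from h import *
s=ctrl.state();a=s['force']@D;print(s['force'],a,s['force']-a*D,s['eef_pos'],s['time'])
axis(100,151); see(['cork','exit'],['scene'],2)
E
```

```text
[ -0.3 -13.3   3.9] -13.483405862417305 [ 2.2 -1.3 -1.8] [586.7 -58.6 152.2] 20.2
go [586.9 -56.8 152.1] shift [-1.8  0.2  0.1] turn 0.3
scene cork [(0.44, [614.5, 91.2, 103.6])]
scene exit []
```

Emit:
move_arm(
  rows=[
    {"grip":1,"translation":[-4,0,1.9],"turn":0},
    {"grip":1,"translation":[-8,0,3.8],"turn":0},
    {"grip":1,"translation":[-12,0,5.6],"turn":0},
    {"grip":1,"translation":[-16,0,7.5],"turn":0},
    {"grip":1,"translation":[-18,0,8.4],"turn":0},
  ],
)

```text
time: 20.98
eef_pos: [590.9, -39.3, 143.2]
ee_rot: [[-0.192, -0.981, 0.001], [-0.981, 0.192, -0.002], [0.002, -0.001, -1.0]]
force: [2.2, -7.0, 0.2]
opening: 20.6
grasp_force: 49.2
```

```bash
python3 - <<'E'
from h import *
s=ctrl.state();a=s['force']@D;print(s['force'],a,s['force']-a*D,s['eef_pos'],s['time'])
axis(120,151);axis(126,151); see(['cork','exit','dowel_tip'],['scene'],2)
E
```

```text
[ 2.2 -7.   0.2] -5.869679047417755 [ 3.2 -1.8 -2.3] [590.9 -39.3 143.2] 20.975
go [590.5 -39.  143.6] shift [-0.2  0.5 -0.4] turn 0.3
go [591.5 -33.7 141.1] shift [-5.6  0.5  2.1] turn 0.3
scene cork [(0.43, [595.4, -12.5, 145.7]), (0.42, [617.3, 111.4, 90.8])]
scene exit [(0.78, [616.4, 101.4, 94.6])]
scene dowel_tip [(0.66, [614.3, 94.5, 104.2])]
```

Emit:
move_arm(
  rows=[
    {"grip":1,"translation":[-2,-0.5,1],"turn":0},
    {"grip":1,"translation":[-4,-0.5,1.9],"turn":0},
    {"grip":1,"translation":[-5,-0.5,2.3],"turn":0},
    {"grip":1,"translation":[-5,-0.5,2.3],"turn":0},
  ],
)

```text
time: 21.68
eef_pos: [592.1, -34.3, 140.7]
ee_rot: [[-0.192, -0.981, 0.0], [-0.981, 0.192, -0.001], [0.001, -0.0, -1.0]]
force: [0.5, -4.6, -0.8]
opening: 20.1
grasp_force: 49.1
```

```bash
python3 - <<'E'
from h import *
s=ctrl.state();a=s['force']@D;print(s['force'],a,s['force']-a*D,s['eef_pos'],s['time'])
axis(126,151); see(['cork','exit','dowel_tip'],['scene'],2)
im=cams.capture('scene');u,v=proj(cams.camera_model('scene'),[620,110,90]).astype(int)
cv2.imwrite('pics/drop.png',cv2.resize(im[v-50:v+70,u-80:u+80,::-1],(640,480),interpolation=cv2.INTER_CUBIC))
E
```

```text
[ 0.5 -4.6 -0.8] -3.6452864971733567 [ 1.2 -1.4 -2.3] [592.1 -34.3 140.7] 21.675
go [591.5 -33.7 141.1] shift [-0.4  0.7 -0.4] turn 0.3
scene cork [(0.6, [627.4, 151.3, 23.6])]
scene exit [(0.4, [468.2, -139.8, -3.0])]
scene dowel_tip [(0.69, [616.8, 95.0, 97.8]), (0.58, [622.9, -332.7, 3.5])]
```

View pics/drop.png

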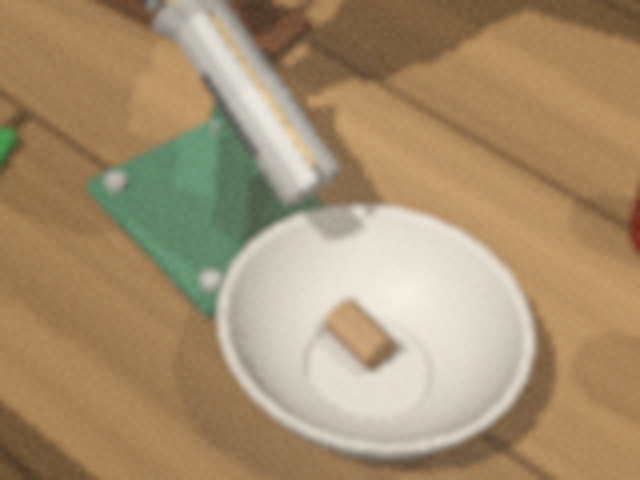

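The cork lies in the bowl (px 360,332). Next I pull the dowel back to about 57 mm insertion to regrasp its middle.

Emit:
move_arm(
  rows=[
    {"grip":1,"translation":[4,0,-1.9],"turn":0},
    {"grip":1,"translation":[10,0,-4.7],"turn":0},
    {"grip":1,"translation":[18,0,-8.4],"turn":0},
    {"grip":1,"translation":[26,0,-12.1],"turn":0},
    {"grip":1,"translation":[34,0,-15.9],"turn":0},
  ],
)

```text
time: 22.55
eef_pos: [585.1, -67.5, 156.7]
ee_rot: [[-0.192, -0.981, -0.0], [-0.981, 0.192, -0.0], [0.0, 0.0, -1.0]]
force: [1.7, 0.8, -2.4]
opening: 20.8
grasp_force: 49.1
```

Emit:
move_arm(
  rows=[
    {"grip":1,"translation":[8,0,-3.7],"turn":0},
    {"grip":1,"translation":[16,0,-7.5],"turn":0},
    {"grip":1,"translation":[24,0,-11.2],"turn":0},
    {"grip":1,"translation":[28,0,-13],"turn":0},
    {"grip":1,"translation":[28,0,-13],"turn":0},
  ],
)

```text
time: 23.18
eef_pos: [579.8, -94.9, 169.6]
ee_rot: [[-0.192, -0.981, -0.0], [-0.981, 0.192, -0.0], [0.0, 0.0, -1.0]]
force: [1.1, -2.8, -2.0]
opening: 20.8
grasp_force: 49.1
```

```bash
python3 - <<'E'
from h import *
s=ctrl.state();a=s['force']@D;print(s['force'],a,s['force']-a*D,s['eef_pos'],s['time'])
axis(57,151)
E
```

```text
[ 1.1 -2.8 -2. ] -1.4243098447929008 [ 1.4 -1.5 -2.6] [579.8 -94.9 169.6] 23.175
go [579.2 -95.  170.2] shift [ 0.2  0.6 -0.6] turn 0.3
```

Emit:
move_arm(
  rows=[
    {"grip":0,"translation":[0,0,0],"turn":0},
    {"grip":0,"translation":[0,0,0],"turn":0},
    {"grip":0,"translation":[0,0,0],"turn":0},
    {"grip":0,"translation":[-12,0,6],"turn":0},
    {"grip":0,"translation":[-30,0,16],"turn":0},
  ],
  force=20,
)

```text
time: 23.8
eef_pos: [586.0, -64.0, 153.0]
ee_rot: [[-0.193, -0.981, 0.0], [-0.981, 0.193, 0.0], [-0.0, -0.0, -1.0]]
force: [0.2, 0.3, -0.1]
opening: 85.2
grasp_force: 0.0
```

Emit:
move_arm(
  rows=[
    {"grip":0,"translation":[-13,0,7],"turn":0},
    {"grip":0,"translation":[-25,0,14],"turn":0},
    {"grip":0,"translation":[-25,0,14],"turn":0},
  ],
)

```text
time: 24.18
eef_pos: [590.4, -39.3, 138.5]
ee_rot: [[-0.191, -0.982, -0.001], [-0.982, 0.191, -0.0], [0.001, 0.001, -1.0]]
force: [-0.5, 0.0, -0.4]
opening: 85.5
grasp_force: 0.0
```

```bash
python3 - <<'E'
from h import *
s=ctrl.state();print(s['force'],s['eef_pos'],s['opening'],s['time'])
axis(57,90,(0,0,-5))
see(['dowel','rest'],['scene','wrist'],2)
im=cams.capture('wrist');m=cams.camera_model('wrist')
h=cv2.cvtColor(cv2.GaussianBlur(im,(3,3),0),cv2.COLOR_RGB2HSV)
for v in range(60,200,10): print(v,h[v,215:285:5,2].tolist())
E
```

```text
[-0.5  0.  -0.4] [590.4 -39.3 138.5] 85.45301236908817 24.175
go [590.1 -40.8 139.4] shift [ 1.6 -0.  -0.9] turn 0.4
scene dowel [(0.69, [591.2, -50.3, 156.8]), (0.54, [632.8, 167.5, 0.1])]
scene rest [(0.93, [467.3, -138.8, 0.0]), (0.75, [713.4, -184.9, -6.0])]
wrist dowel [(0.8, [587.2, -50.2, 156.8])]
wrist rest [(0.82, [714.8, -189.8, -0.9]), (0.8, [464.5, -141.4, -2.3])]
60 [253, 253, 254, 254, 254, 253, 251, 247, 241, 245, 218, 182, 218, 223]
70 [253, 253, 254, 254, 254, 253, 251, 248, 238, 243, 217, 179, 217, 222]
80 [253, 253, 254, 254, 254, 253, 252, 248, 239, 234, 204, 149, 217, 222]
90 [253, 253, 254, 254, 254, 253, 252, 248, 239, 217, 174, 149, 216, 220]
100 [253, 253, 254, 254, 254, 253, 252, 248, 239, 218, 174, 149, 216, 237]
110 [253, 253, 254, 254, 254, 253, 252, 248, 240, 218, 174, 153, 235, 238]
120 [253, 253, 253, 254, 254, 253, 252, 249, 240, 218, 173, 155, 232, 237]
130 [252, 253, 253, 254, 254, 253, 252, 249, 240, 218, 172, 156, 230, 236]
140 [251, 253, 253, 254, 254, 253, 252, 249, 241, 218, 172, 157, 228, 233]
150 [247, 253, 253, 254, 254, 253, 252, 250, 241, 218, 171, 161, 226, 232]
160 [234, 253, 253, 254, 254, 253, 252, 250, 242, 218, 171, 165, 226, 229]
170 [211, 253, 253, 254, 254, 253, 252, 250, 242, 219, 170, 168, 225, 226]
180 [132, 253, 253, 254, 254, 253, 253, 250, 242, 219, 169, 131, 132, 134]
190 [174, 252, 253, 253, 254, 253, 253, 250, 243, 219, 169, 146, 192, 194]
```

Emit:
move_arm(
  rows=[
    {"grip":0,"translation":[6,0,-2],"turn":0},
    {"grip":1,"translation":[6,0,-2],"turn":0},
    {"grip":1,"translation":[6,0,-2],"turn":0},
    {"grip":1,"translation":[6,0,-2],"turn":0},
    {"grip":1,"translation":[6,0,-2],"turn":0},
  ],
)

```text
time: 25.15
eef_pos: [589.7, -46.1, 141.5]
ee_rot: [[-0.192, -0.981, 0.0], [-0.981, 0.192, -0.0], [-0.0, -0.0, -1.0]]
force: [-0.4, -0.4, -0.3]
opening: 20.9
grasp_force: 22.1
```

Emit:
move_arm(
  rows=[
    {"grip":1,"translation":[-1,0,-3],"turn":0},
    {"grip":1,"translation":[-2,0,-6],"turn":0},
    {"grip":1,"translation":[-2,0,-6],"turn":0},
  ],
  force=25,
)

```text
time: 25.52
eef_pos: [589.9, -44.2, 147.6]
ee_rot: [[-0.192, -0.981, 0.0], [-0.981, 0.192, -0.0], [0.0, -0.0, -1.0]]
force: [0.1, -1.3, -1.9]
opening: 21.1
grasp_force: 24.6
```

Emit:
move_arm(
  rows=[
    {"grip":1,"translation":[5,0,-2.3],"turn":0},
    {"grip":1,"translation":[12,0,-5.6],"turn":0},
    {"grip":1,"translation":[20,0,-9.3],"turn":0},
    {"grip":1,"translation":[28,0,-13],"turn":0},
    {"grip":1,"translation":[36,0,-16.8],"turn":0},
  ],
  force=35,
)

```text
time: 26.15
eef_pos: [582.7, -80.3, 164.5]
ee_rot: [[-0.192, -0.981, -0.0], [-0.981, 0.192, 0.0], [-0.0, 0.0, -1.0]]
force: [1.0, -0.6, -1.8]
opening: 20.6
grasp_force: 36.2
```

Emit:
move_arm(
  rows=[
    {"grip":1,"translation":[10,0,-4.7],"turn":0},
    {"grip":1,"translation":[20,0,-9.3],"turn":0},
    {"grip":1,"translation":[30,0,-14],"turn":0},
    {"grip":1,"translation":[45,0,-21],"turn":0},
    {"grip":1,"translation":[60,0,-28],"turn":0},
  ],
)

```text
time: 26.78
eef_pos: [571.2, -139.4, 192.8]
ee_rot: [[-0.192, -0.981, 0.0], [-0.981, 0.192, -0.0], [0.0, -0.0, -1.0]]
force: [1.2, -0.0, -0.4]
opening: 21.0
grasp_force: 36.1
```

```bash
python3 - <<'E'
from h import *
s=ctrl.state();print(s['force'],s['eef_pos'],s['opening'],s['time'])
see(['dowel','dowel_tip'],['scene','wrist','top'],1)
go([469,-138,140],-82.8)
E
```

```text
[ 1.2 -0.  -0.4] [ 571.2 -139.4  192.8] 21.035108261635123 26.775
scene dowel []
scene dowel_tip [(0.62, [585.6, -56.2, 174.9])]
wrist dowel [(0.87, [568.6, -143.6, 208.4])]
wrist dowel_tip []
top dowel []
top dowel_tip []
go [469, -138, 140] shift [ 19.4 100.4  52. ] turn -18.2
```

Emit:
move_arm(
  rows=[
    {"grip":1,"translation":[4,20,5],"turn":0},
    {"grip":1,"translation":[8,45,15],"turn":-5},
    {"grip":1,"translation":[13,70,28],"turn":-10},
    {"grip":1,"translation":[17,90,40],"turn":-15},
    {"grip":1,"translation":[21,101,50],"turn":-18},
  ],
)

```text
time: 27.85
eef_pos: [467.2, -139.4, 141.8]
ee_rot: [[0.124, -0.992, -0.0], [-0.992, -0.124, 0.0], [-0.0, 0.0, -1.0]]
force: [-1.1, 0.4, -0.4]
opening: 20.7
grasp_force: 36.1
```

Emit:
move_arm(
  rows=[
    {"grip":1,"translation":[0,0,0],"turn":0},
  ],
)

```text
time: 27.98
eef_pos: [467.3, -139.5, 141.8]
ee_rot: [[0.121, -0.993, -0.001], [-0.993, -0.121, 0.0], [-0.0, 0.001, -1.0]]
force: [-0.4, 0.9, -0.6]
opening: 20.4
grasp_force: 36.1
```

```bash
python3 - <<'E'
from h import *
s=ctrl.state();print(s['force'],s['eef_pos'],s['opening'],s['time'])
go([468,-140.2,110],-83.05)
see(['dowel_tip','rest'],['scene','wrist'],2)
im=cams.capture('wrist');cv2.imwrite('pics/w7.png',im[:,:,::-1])
E
```

```text
[-0.4  0.9 -0.6] [ 467.3 -139.5  141.8] 20.353975802860386 27.975
go [468, -140.2, 110] shift [ 0.8 -0.6 31.8] turn -0.0
scene dowel_tip [(0.9, [456.1, -54.4, 123.9])]
scene rest [(0.86, [471.5, -141.0, -0.2]), (0.8, [714.6, -186.4, -3.9])]
wrist dowel_tip []
wrist rest []
```

View pics/w7.png

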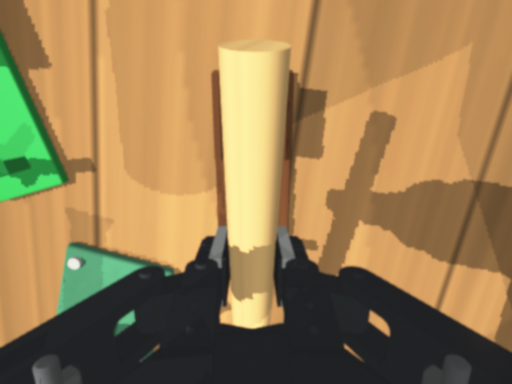

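The dowel is centred over the brown rest (dowel px 254, rest px 213–297). Next I lower it so the front notch levels it into the trough.

Emit:
move_arm(
  rows=[
    {"grip":1,"translation":[0.8,-0.6,20],"turn":0},
    {"grip":1,"translation":[0.8,-0.6,42],"turn":0},
    {"grip":1,"translation":[0.8,-0.6,60],"turn":0},
    {"grip":1,"translation":[0.8,-0.6,70],"turn":0},
    {"grip":1,"translation":[0.8,-0.6,75],"turn":0},
  ],
  force=22,
)

```text
time: 28.95
eef_pos: [469.0, -140.4, 66.9]
ee_rot: [[0.121, -0.993, -0.0], [-0.993, -0.121, -0.0], [0.0, 0.001, -1.0]]
force: [-1.9, -0.5, 0.7]
opening: 21.0
grasp_force: 36.2
```

Emit:
move_arm(
  rows=[
    {"grip":1,"translation":[0,0,4],"turn":0},
    {"grip":1,"translation":[0,0,8],"turn":0},
    {"grip":1,"translation":[0,0,12],"turn":0},
    {"grip":1,"translation":[0,0,15],"turn":0},
  ],
)

```text
time: 29.45
eef_pos: [468.9, -140.6, 52.2]
ee_rot: [[0.121, -0.993, 0.0], [-0.993, -0.121, -0.0], [0.0, -0.0, -1.0]]
force: [-2.0, -3.2, 4.4]
opening: 21.0
grasp_force: 36.7
```

Emit:
move_arm(
  rows=[
    {"grip":1,"translation":[0,0,4],"turn":0},
    {"grip":1,"translation":[0,0,8],"turn":0},
    {"grip":1,"translation":[0,0,11],"turn":0},
    {"grip":1,"translation":[0,0,13],"turn":0},
    {"grip":1,"translation":[0,0,13],"turn":0},
  ],
)

```text
time: 30.08
eef_pos: [468.5, -140.5, 40.0]
ee_rot: [[0.121, -0.993, -0.001], [-0.993, -0.121, -0.0], [0.0, 0.001, -1.0]]
force: [-8.6, -0.7, 17.9]
opening: 21.0
grasp_force: 38.3
```

```bash
python3 - <<'E'
from h import *
s=ctrl.state();print(s['force'],s['ft_torque'],s['eef_pos'])
see(['dowel_tip','dowel'],['scene','wrist'],1)
E
```

```text
[-8.6 -0.7 17.9] [-0.4  2.9  0.1] [ 468.5 -140.5   40. ]
scene dowel_tip [(0.75, [455.9, -48.7, 52.7])]
scene dowel [(0.58, [470.4, -146.4, 54.6])]
wrist dowel_tip []
wrist dowel [(0.66, [466.8, -142.4, 53.7])]
```

Emit:
move_arm(
  rows=[
    {"grip":1,"translation":[0,0.8,0.5],"turn":0},
    {"grip":1,"translation":[0,0.8,0.5],"turn":0},
    {"grip":0,"translation":[0,0.8,0],"turn":0},
    {"grip":0,"translation":[0,0.8,0],"turn":0},
    {"grip":0,"translation":[0,0.8,0],"turn":0},
  ],
)

```text
time: 31.0
eef_pos: [468.3, -140.3, 38.9]
ee_rot: [[0.121, -0.993, 0.0], [-0.993, -0.121, 0.0], [-0.0, -0.0, -1.0]]
force: [0.5, -0.3, -0.1]
opening: 73.9
grasp_force: 0.0
```

Emit:
move_arm(
  rows=[
    {"grip":0,"translation":[0,0,-10],"turn":0},
    {"grip":0,"translation":[0,0,-40],"turn":0},
    {"grip":0,"translation":[0,0,-80],"turn":0},
    {"grip":0,"translation":[0,0,-120],"turn":0},
    {"grip":0,"translation":[20,0,-165],"turn":0},
  ],
)

```text
time: 31.62
eef_pos: [470.2, -159.9, 206.2]
ee_rot: [[0.122, -0.993, 0.0], [-0.993, -0.122, 0.0], [-0.0, -0.0, -1.0]]
force: [1.2, 0.4, -0.2]
opening: 85.4
grasp_force: 0.0
```

```bash
python3 - <<'E'
from h import *
s=ctrl.state();print(s['force'],s['eef_pos'],s['opening'],s['time'])
see(['dowel_tip','dowel','rest','cork','jar_olives','jar_peppers','oil'],['scene'],1)
see(['dowel_tip','dowel'],['wrist'],1)
im=cams.capture('wrist').astype(int);m=cams.camera_model('wrist')
mk=((im[:,:,0]>225)&(im[:,:,1]>205)).astype(np.uint8); mk[320:]=0
n,l,st,ce=cv2.connectedComponentsWithStats(mk)
for i in np.argsort(-st[1:,4])[:3]+1:
    ys,xs=np.where(l==i); k=np.polyfit(ys,xs,1); a,b=ys.min(),ys.max()
    p,q=ray(m,np.polyval(k,a),a,57),ray(m,np.polyval(k,b),b,57); print(st[i],p,q,np.linalg.norm(q-p),np.degrees(np.arctan2(*(q-p)[[1,0]])))
E
```

```text
[ 1.2  0.4 -0.2] [ 470.2 -159.9  206.2] 85.409842707504 31.625
scene dowel_tip [(0.57, [453.4, -50.6, 54.9])]
scene dowel [(0.85, [467.9, -144.4, 53.2])]
scene rest [(0.97, [471.3, -141.8, -2.7])]
scene cork [(0.56, [629.5, 152.2, 20.5])]
scene jar_olives [(0.64, [623.9, -336.0, 1.3])]
scene jar_peppers [(0.78, [422.0, 234.8, -0.3])]
scene oil [(0.79, [622.4, -332.8, 1.2])]
wrist dowel_tip [(0.83, [453.1, -53.9, 58.4])]
wrist dowel [(0.66, [468.4, -143.1, 56.2])]
[ 240  106   19  176 3018] [ 481.4 -228.6   57. ] [457.6 -44.9  57. ] 185.17114510702095 97.39376063960135
[167 268   9   8  55] [545.8 -50.4  57. ] [544.6 -41.9  57. ] 8.550598047222344 97.88602698386049
[100 251   7   6  32] [618.1 -62.   57. ] [617.8 -56.1  57. ] 5.904117101027223 93.41890938821801
```

```bash
python3 -c "
from h import *
print(ctrl.finish_job())"
```

```text
the job is handed in; nothing more can be done
None
```

The job is handed in: the cork is in the bowl and the dowel is back in both notches of its brown rest, within about 1 mm of where it started; I never approached the jars and oil bottle, though my last check re-located only the peppers jar and the bottle, not the olives jar.

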